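# Pack a two-layer lunch box

## Robot

A 6-joint arm with a two-finger parallel gripper is mounted at the origin on the work surface; the furniture and walls round the work are solid. World frame = base frame: x ahead of the robot, y to its left, z up, the work surface at z = 0. Lengths are in mm, angles in rad, forces in N, time in s.
With the tool pointing down it reaches from about 350 to 875 mm from the base axis. Payload 4.2 kg.
Tool frame: the origin (TCP) lies midway between the tips of the shut fingers; the grasp point (between the pads) lies 19 mm behind it (arm.grasp_offset is the distance from the TCP to the grasp point, in mm); z points along the fingers, y is the line along which they close (so a half turn about z gives the same grasp; the last joint's range is limited). The gripper opens to 85 mm and grips with 20 to 120 N. Pads are 22 mm wide; open, the fingers measure 114 mm over their backs; the gripper's body (76 mm by 85 mm) begins 54 mm behind the grasp point. The pads swing forward as they close: fully open they stand 13 mm farther back than shut.
Start: joints at [1.413, 0.385, 0.008, 0, -1.194, -0.259], TCP at [252.989, 571.485, 231.312] pointing down, gripper open.
Joint ranges: [-3.14, 3.14], [-1.21, 2.06], [-1.07, 1.41], [-3.16, 2.05], [-2.99, -0.16], [-3.1, 3.1]. Speed limits (rad/s): [2.79, 2.79, 3.14, 3.14, 3.14, 3.14].

## Interface

Orientations are given as a unit quaternion [x, y, z, w].
In Python, from bench import arm gives the robot as it stands. The module is installed in compiled form; this text tells all that it offers.
- The arm moves only by the tool servo_tool, never from a script. Its argument "increments" is a list of rows, each a list of 7 numbers: the opening, from 0 (shut) to 1 (fully open), then the shift along the tool's x, y, z in m, then the turn, a rotation vector about the tool's x, y, z in degrees. In form: [[grip, x, y, z, ax, ay, az], ...]. A call has 1 to 12 rows; each row is the pose to reach, as a shift and turn from the pose commanded when the call began, along the tool's axes at that moment; what a row does not reach only later rows make up. A row lasts 1/8 s, in which the tool goes at most 62.5 mm and 10.7 degrees, less where a joint would pass 70% of its speed; a pose out of reach is approached as far as the arm can. A call with a gripper value outside its range is refused whole. The fingers move at their own pace and stop on an object; the grip force is fixed at half the most. Time passes only in rows, so rows that repeat a pose let the fingers close. It gives the time, the measured TCP pose, the force, the opening and the grip force at its end, in the units of the state.
- arm.read_state(): the state, without advancing time (a new reading comes with each control period).
- arm.get_image(name): name is "scene" or "top" or "wrist"; returns a dict with "color" (400x640x3 uint8, red, green, blue), "fx", "fy", "cx", "cy" (pixels), "rvec" (rotation vector, rad) and "tvec" (3), from world to camera coordinates, as OpenCV has them; the wrist camera has in their place "hand_eye" (4x4, takes a point from camera to tool coordinates, whose origin is the TCP and whose axes are the flange's). Camera axes: x right, y down, z forward; pixel columns grow to the right and rows downward; lengths in mm; the calibration is good to about 2 mm. The wrist camera is an equidistant fisheye: a pixel r from the principal point sees the ray r / f radians off the axis. A picture is of the moment at which its call begins: read the wrist's pose just before it. There is no depth.
- arm.job_done(): hands the job in; it is judged then, once.
Trained networks look in the newest picture that a camera, given by its name, has taken for a name from the list of things; names that differ only in an ending like _2 or _b are one class to them, and where a whole thing is asked for, a point or a joint stands for the part that bears it (a point fixed in the world has none). Each returns a list of dicts, best first, with "p" (0 to 1); they miss things now and then, are a little off and sometimes report something else, mostly with a low value. They report only what shows in the picture. A call takes as long as a camera call. They do not tell look-alikes from the thing itself.
- arm.look_for(camera, thing): "box" ([centre column, centre row, width, height] in pixels, round what is visible of it).
- arm.spot_point(camera, thing): "centre" ([column, row] in pixels: a listed point, or the origin of a listed thing).
The state is a dict: "clock": time; "joints": joint angles; "joint_vel": joint speeds; "joint_efforts": joint torques, N m; "position": TCP position; "ee_rot": TCP orientation; "contact_force": force on the tool from outside, world axes, zero at the start; "wrist_torque": the same for the moment, N m; "gripper_width": finger opening in mm; "grasp_force": force on a finger pad.
Only numpy, scipy, OpenCV 4.12 (cv2) and the standard library are available. Lean on these libraries where they do the work, as an engineer would, in place of code of your own. Each camera call takes 0.05 s, during which the arm holds its last target. There are 200 camera calls.

## Task

Finish packing the steel lunch box in layers: stand the yoghurt pot upright on the bottom in the empty half beside the apple, then seat the white divider tray level on the ledge over them, then lay the small snack carton flat in the tray's open compartment, so that the lid could go on. Set each thing down gently rather than dropping it, never tip the yoghurt or the lunch box over, and leave the mug and the pepper mill where they are.

Things in the scene. Friction and masses are not known exactly. Their poses are not given: they have to be found in the camera images.
- lunch_box: Open two-layer lunch box of pressed steel, loose, 0.7 kg, 162 (x) x 216 (y) mm at the rim, 115 mm high, walls 3 mm, clips on the short ends. Origin: centre of its underside, z up, y along the long side. Lower well 124 (x) x 178 (y) mm, floor at z = 3 mm, halved by a wall at y = 0 (3 mm thick, top at z = 28 mm): apple in the +y half, the -y half is empty for the yoghurt.
- box_free (a point): Point on the lunch box's floor, z = 3 mm, in the middle of its empty -y half (y = -45 mm): where the yoghurt's underside goes. The axes are the box's.
- box_seat (a point): Point in the middle of the lunch box, level with the 12 mm wide ledge that runs round it at z = 78 mm: the tray's origin comes here when seated. Above the ledge the upper well is 148 (x) x 202 (y) mm, corner radius 20 mm; its walls lean out by 3 mm up to the rim at z = 115 mm. The axes are the box's.
- yoghurt: White yoghurt pot with foil lid and printed sleeve, round, 69 mm wide at the rim, narrower below, 72 mm high, 0.08 to 0.14 kg, upright on the worktop. Origin: centre of its underside, z up. Grip it across the body under the rim, fingertips some 30 mm above its underside.
- tray: Divider tray of white plastic, flat on the worktop, 138 (x) x 192 (y) mm, corner radius 16 mm, 0.16 kg; fits the upper well with 5 mm to spare on each side, either way round, its y along the box's y. Origin: centre of its underside, z up. Floor 4 mm thick, rim 10 mm high. A fixed dip pot with a grey cap (49 mm across, top at z = 31 mm) stands at y = +68 mm.
- tray_grip (a point): Middle of the top edge of the tray's upright partition (y = +12 mm, z = 34 mm in the tray's frame), the grip to lift the tray by: 10 mm thick along the tray's y, 134 mm long along its x, reaching 30 mm down to the tray's floor. The axes are the tray's.
- tray_open (a point): Middle of the floor of the tray's open compartment (y = -43 mm, z = 4 mm in the tray's frame), where the carton goes, its length (the carton's y) along the tray's x. The compartment measures 133 mm along x and 100 mm along y, between the 10 mm high rim and the partition. The axes are the tray's.
- carton: Small snack carton of brown board with a plain pale paper band, lying flat on the worktop, 40 (x) x 100 (y) mm, 30 mm high, 0.06 to 0.14 kg. Origin: centre of its underside, z up, y along its length. Grip it across its 40 mm width.
- apple: Red apple, 72 mm wide, 63 mm high, loose, already in the box: it lies on the floor of the +y half. Origin: centre of its underside.
- mug: Green and cream mug, 86 x 121 x 99 mm, standing behind the work; a bystander. Origin: centre of its underside.
- pepper_mill: Dark wooden pepper mill, 58 mm wide, 170 mm high, standing behind the work; a bystander. Origin: centre of its underside.
There are look-alikes about, which are no part of the job. There is more than one size of the apple; the one meant has the size given above.

How it is judged:
By the outcome, as a careful person would: the job done as asked, in the order asked, and still so for the second after the job is handed in, with the robot touching nothing.
It also fails if it takes over 72 s, if anything falls off the work surface, if the arm or the gripper's body presses on something with over 40 N, if the wrist force passes 120 N, or if a joint passes its speed limit or range.

## Working session

There is one attempt and no reset: what is moved stays moved. The work goes in short steps, Python scripts to look and compute and a tool call to move; the robot and the scene stay as the last step left them, time stands still between calls to the robot, and variables do not carry over. Pictures are saved under pics/ and viewed, at most 10 in all, crops included, and the job is handed in when it is done.

Besides the shell and the picture viewer there is one more tool, called as name([rows], argument=value, ...), one row to a line, values as JSON. servo_tool: Moves the arm, as the interface text tells. Its arguments: {"type":"object","properties":{"increments":{"type":"array","items":{"type":"array","items":{"type":"number"}}}},"required":["increments"]}

```bash
mkdir -p pics; cat > h.py <<'E'
import numpy as np, cv2
from scipy.spatial.transform import Rotation as R
from bench import arm
def ray(im,px,st=None):
    if 'hand_eye' in im:
        d=np.array([px[0]-im['cx'],px[1]-im['cy']]); r=np.hypot(*d); th=r/im['fx']
        v=np.array([*(d/max(r,1e-9)*np.sin(th)),np.cos(th)])
        H=np.array(im['hand_eye']); Rt=R.from_quat(st['ee_rot']).as_matrix()
        return Rt@H[:3,3]+np.array(st['position']), Rt@H[:3,:3]@v
    Rm=cv2.Rodrigues(np.array(im['rvec'],float))[0]; t=np.array(im['tvec'],float).ravel()
    v=np.array([(px[0]-im['cx'])/im['fx'],(px[1]-im['cy'])/im['fy'],1])
    return -Rm.T@t, Rm.T@v
def at_z(im,px,z,st=None):
    o,d=ray(im,px,st); return o+d*(z-o[2])/d[2]
def proj(im,P):
    return cv2.projectPoints(np.array(P,float).reshape(-1,1,3),np.array(im['rvec'],float),np.array(im['tvec'],float),np.array([[im['fx'],0,im['cx']],[0,im['fy'],im['cy']],[0,0,1]]),None)[0].reshape(-1,2)
def save(im,n): cv2.imwrite('pics/'+n,im['color'][:,:,::-1])
E
python3 - <<'E'
from h import *
s=arm.read_state(); print(s)
for c in ['scene','top']:
    im=arm.get_image(c); save(im,c+'0.png'); o,_=ray(im,(0,0)); print(c,im['fx'],im['cx'],im['cy'],o)
    for t,z in [('lunch_box',0),('box_free',3),('box_seat',78),('yoghurt',0),('tray',0),('tray_grip',34),('tray_open',4),('carton',0),('apple',3),('mug',0),('pepper_mill',0)]:
        print(t,[(np.round(d['centre']),round(d['p'],2),at_z(im,d['centre'],z).round()[:2]) for d in arm.spot_point(c,t)[:4]],[(np.round(d['box']),round(d['p'],2)) for d in arm.look_for(c,t)[:4]])
E
```

```text
{'clock': 0.0, 'joints': array([ 1.41261760e+00,  3.85557351e-01,  6.58982998e-03, -4.75068678e-04,
       -1.19397015e+00, -2.58595402e-01]), 'joint_vel': array([ 1.70908371e-05, -2.30432110e-04,  6.97074523e-05, -2.16683202e-03,
        7.72152533e-04,  5.93357184e-04]), 'joint_efforts': array([-3.82333965e-04, -3.92287338e+01,  1.88397413e+01,  4.18623626e+00,
       -4.62192416e-03,  1.23204796e-06]), 'position': array([252.76231349, 570.96457079, 230.21055362]), 'ee_rot': array([ 9.78347154e-01, -2.06967752e-01, -1.66762331e-04,  1.08040142e-03]), 'contact_force': array([-0.59125237,  0.22834244,  0.10969885]), 'wrist_torque': array([ 0.01568167, -0.0018022 ,  0.02834554]), 'grasp_force': 0.0, 'gripper_width': 85.29996399220354}
scene 492.0872330226605 319.0148859184332 201.1565738543588 [ -87.03558051 -739.74123044  908.19187339]
lunch_box [(array([331., 216.]), 0.92, array([548.,  32.]))] [(array([332., 204.,  98.,  97.]), 0.89)]
box_free [(array([341., 228.]), 0.9, array([538., -24.]))] [(array([331., 204.,  98.,  87.]), 0.76), (array([368., 165.,  17.,  43.]), 0.27)]
box_sea
[... 2131 characters left out ...]
), 0.88, array([475., 371.]))] [(array([194., 216.,  82.,  73.]), 0.77)]
carton [(array([429., 163.]), 0.72, array([ 592., -291.]))] [(array([431., 165.,  42.,  27.]), 0.95), (array([191., 218.,  80.,  75.]), 0.36)]
apple [(array([297., 185.]), 0.79, array([536.,  62.])), (array([338., 257.]), 0.79, array([345., -44.])), (array([391., 218.]), 0.63, array([ 446., -186.]))] [(array([395., 218.,  39.,  38.]), 0.95), (array([295., 185.,  28.,  28.]), 0.87), (array([340., 256.,  17.,  20.]), 0.67)]
mug [(array([251., 136.]), 0.71, array([670., 184.]))] [(array([244., 133.,  47.,  36.]), 0.67)]
pepper_mill [(array([306., 128.]), 0.72, array([689.,  38.]))] [(array([304., 124.,  20.,  36.]), 0.57)]
```

```bash
python3 -c "
import cv2,numpy as np
a=cv2.imread('pics/scene0.png');b=cv2.imread('pics/top0.png');cv2.imwrite('pics/both.png',cv2.resize(np.vstack([a,b]),None,fx=.75,fy=.75,interpolation=3))"
```

```text
(no output)
```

View pics/top0.png

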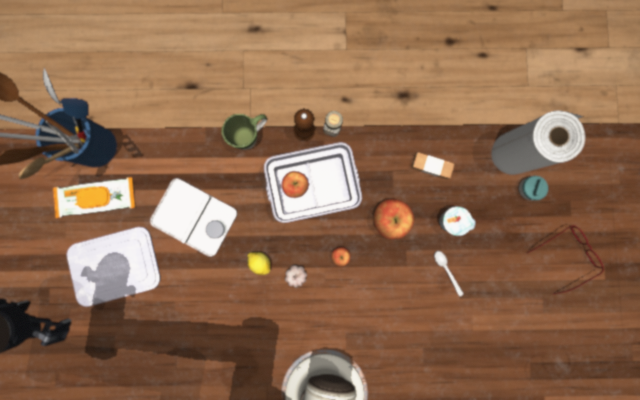

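View pics/scene0.png

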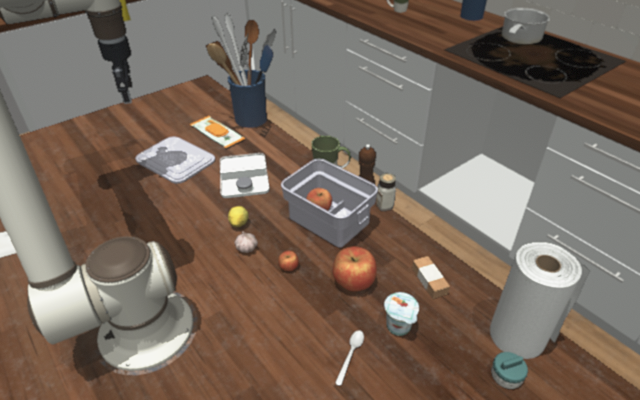

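Top view: carton at (433,165), yoghurt at (457,221), tray with the grey cap at (193,217), box at (312,185) with the apple in its left half. The look-alikes are the apples at (394,218) and (341,256), the snack pack at (93,197) and the box lid at (113,265). An enlarged crop will confirm the targets.

```bash
python3 - <<'E'
import cv2,numpy as np
b=cv2.imread('pics/top0.png')
def c(x,y,w,h,f): return cv2.resize(b[y:y+h,x:x+w],None,fx=f,fy=f,interpolation=cv2.INTER_CUBIC)
t=np.hstack([c(145,172,100,90,4),c(262,138,100,90,4)])
u=np.hstack([c(405,145,60,36,4)]+[c(430,202,60,36,4),c(360,195,60,36,4)]); u=np.pad(u,((0,0),(0,80),(0,0)))
cv2.imwrite('pics/crop1.png',np.vstack([t,u]))
E
```

```text
(no output)
```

View pics/crop1.png

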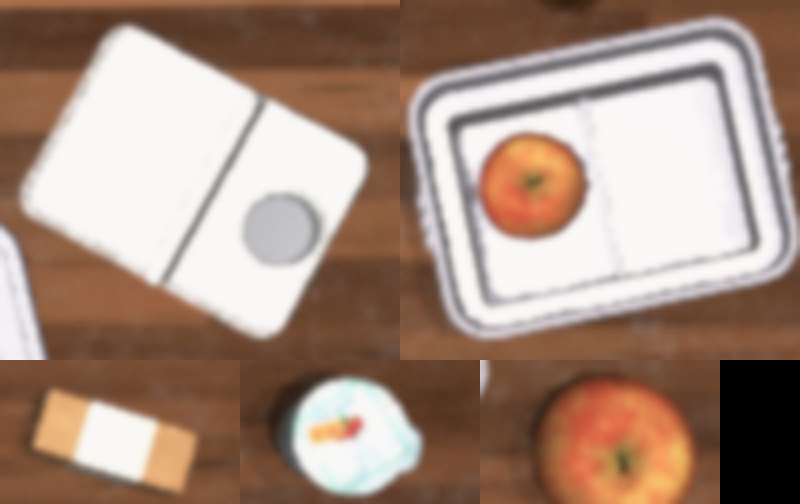

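```bash
cat > fit.py <<'E'
from h import *
def rect(im,roi,z,kind):
    x,y,w,h=roi; c=im['color'][y:y+h,x:x+w]; hsv=cv2.cvtColor(cv2.resize(c,None,fx=4,fy=4,interpolation=cv2.INTER_CUBIC),cv2.COLOR_RGB2HSV)
    m=((hsv[...,1]<70)&(hsv[...,2]>60)) if kind=='w' else (hsv[...,2]>170)
    m=cv2.morphologyEx(m.astype(np.uint8),cv2.MORPH_OPEN,np.ones((5,5)))
    k=max(cv2.findContours(m,cv2.RETR_EXTERNAL,cv2.CHAIN_APPROX_NONE)[0],key=cv2.contourArea)[:,0]
    P=np.array([at_z(im,((p[0]+.5)/4-.5+x,(p[1]+.5)/4-.5+y),z)[:2] for p in k],np.float32)
    r=cv2.minAreaRect(P); B=cv2.boxPoints(r); e=B[1]-B[0]; f=B[2]-B[1]; l=e if np.hypot(*e)>np.hypot(*f) else f
    return np.round(r[0],1),np.round(r[1],1),round(np.degrees(np.arctan2(l[1],l[0])),1)
E
python3 - <<'E'
from fit import *
im=arm.get_image('top')
print('tray',rect(im,(145,172,100,90),10,'w'))
print('box',rect(im,(262,138,100,90),113,'w'))
print('carton',rect(im,(405,145,60,36),30,'b'))
for n,z in [('yoghurt',72)]:
    print(n,rect(im,(435,202,50,38),72,'b'))
    d=arm.look_for('top',n)[0]; print(d)
print('cap',at_z(im,(145+281/4,172+229/4),31),'part',at_z(im,(145+213/4,172+190/4),34))
print('apple',at_z(im,(262+132/4,138+186/4),45))
print('dividing wall',at_z(im,(262+203/4,138+188/4),28), 'wellmid',at_z(im,(262+(50+352)/8,138+(116+254)/8),78))
w=arm.get_image('wrist'); print(w['fx'],w['cx'],w['cy'],w['hand_eye'])
E
```

```text
tray (array([454.9, 335. ]), array([200.2, 145. ]), np.float32(61.0))
box (array([532.3,  23.3]), array([167.9, 227.6]), np.float32(-78.7))
carton (array([ 582.8, -294.5]), array([101.5,  43.8]), np.float32(72.1))
yoghurt (array([ 435.7, -337.4]), array([72.2, 72.7]), np.float32(-59.0))
{'box': [456.6, 220.6, 38.1, 30.1], 'p': 0.71}
cap [421.38947771 272.41713798  31.        ] part [446.7760279  315.38933998  34.        ]
apple [533.16651654  66.63963136  45.        ]
dividing wall [533.0407864   21.11266187  28.        ] wellmid [530.12008012  22.71362865  78.        ]
309.70691628693146 318.3719660482077 199.3218089974968 [[-7.93714705e-04 -9.45966245e-01 -3.24264143e-01  8.37773538e+01]
 [ 9.99999680e-01 -7.20036206e-04 -3.47199985e-04 -1.01567607e+00]
 [ 9.49575424e-05 -3.24264314e-01  9.45966514e-01 -1.43538985e+02]
 [ 0.00000000e+00  0.00000000e+00  0.00000000e+00  1.00000000e+00]]
```

```bash
cat >> h.py <<'E'
def go(pos,yaw,s=None):
    "tool-axis shift (m) and rotvec (deg) to TCP pos, tool pointing down, tool y along yaw deg (mod 180)"
    s=s or arm.read_state(); Rt=R.from_quat(s['ee_rot'])
    d=Rt.inv().apply(np.array(pos)-s['position'])/1000; best=None
    for k in (0,180):
        a=np.radians(yaw+k); y=np.array([np.cos(a),np.sin(a),0]); z=np.array([0,0,-1.])
        rv=np.degrees((Rt.inv()*R.from_matrix(np.c_[np.cross(y,z),y,z])).as_rotvec())
        if best is None or np.linalg.norm(rv)<np.linalg.norm(best): best=rv
    print('shift',d.round(4),'rot',best.round(2),'| pos',np.round(s['position'],1),'yaw_y',np.degrees(np.arctan2(*Rt.as_matrix()[[1,0],1])).round(1),'w',round(s['gripper_width'],1),'t',round(s['clock'],2))
E
python3 -c "
from h import *
go((480,20,330),11.3); go((437,-337,200),11.3)"
```

```text
shift [ 0.4308  0.4123 -0.0987] rot [-0.    0.   54.82] | pos [253.  571.5 231.3] yaw_y -113.9 w 85.6 t 2.45
shift [0.5361 0.7562 0.0313] rot [-0.    0.   54.82] | pos [253.  571.5 231.3] yaw_y -113.9 w 85.6 t 2.45
```

servo_tool([
  [1,0.04,0.035,-0.02,0,0,5],
  [1,0.08,0.07,-0.045,0,0,10],
  [1,0.12,0.11,-0.07,0,0,15],
  [1,0.16,0.15,-0.099,0,0,20],
  [1,0.2,0.19,-0.099,0,0,25],
  [1,0.24,0.23,-0.099,0,0,30],
  [1,0.28,0.27,-0.099,0,0,36],
  [1,0.32,0.31,-0.099,0,0,42],
  [1,0.36,0.345,-0.099,0,0,48],
  [1,0.4,0.38,-0.099,0,0,54],
  [1,0.431,0.412,-0.099,0,0,54.8],
  [1,0.431,0.412,-0.099,0,0,54.8],
])

```text
clock: 3.95
position: [480.8, 17.9, 330.1]
ee_rot: [0.772, -0.636, -0.0, 0.0]
contact_force: [-0.8, 0.0, -0.7]
gripper_width: 85.3
grasp_force: 0.0
```

```bash
python3 - <<'E'
from h import *
s=arm.read_state(); im=arm.get_image('wrist'); save(im,'w1.png')
for n,z in [('box_free',3),('box_seat',78),('lunch_box',0),('apple',3)]:
    print(n,[(np.round(d['centre']),round(d['p'],2),at_z(im,d['centre'],z,s).round(1)) for d in arm.spot_point('wrist',n)[:2]])
go((437,-337,200),11.3)
E
```

```text
box_free [(array([288., 124.]), 0.73, array([535.5, -14.9,   3. ])), (array([193., 225.]), 0.38, array([674.4, 184.2,   3. ]))]
box_seat [(array([278., 158.]), 0.74, array([534.1,  24.3,  78. ]))]
lunch_box [(array([284., 145.]), 0.62, array([535.5,  19.4,   0. ]))]
apple [(array([276., 173.]), 0.73, array([541.1,  65.1,   3. ])), (array([368.,  29.]), 0.71, array([ 444.5, -183.3,    3. ]))]
shift [0.3425 0.1131 0.1304] rot [-0.02  0.01  0.11] | pos [480.1  21.1 330.5] yaw_y -168.6 w 85.5 t 4.2
```

View pics/w1.png

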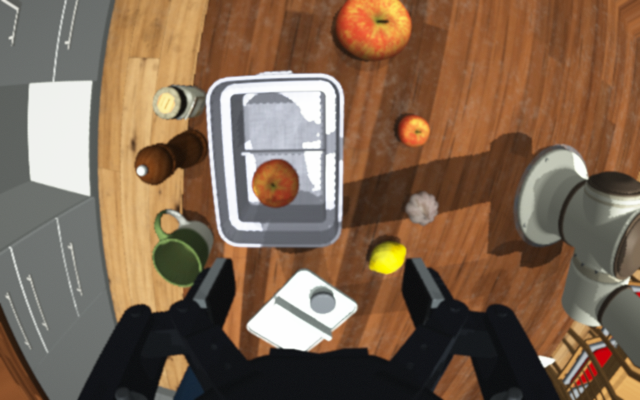

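Wrist view: box rim spans columns 210–343 and rows 75–247, apple at (275,183), divider wall at row 150, tray at (303,313). On to the yoghurt.

servo_tool([
  [1,0.045,0.015,0.015,0,0,0],
  [1,0.09,0.03,0.03,0,0,0],
  [1,0.14,0.046,0.05,0,0,0],
  [1,0.19,0.063,0.07,0,0,0],
  [1,0.24,0.08,0.09,0,0,0],
  [1,0.29,0.096,0.11,0,0,0],
  [1,0.3425,0.113,0.13,0,0,0],
  [1,0.3425,0.113,0.13,0,0,0],
  [1,0.3425,0.113,0.13,0,0,0],
])

```text
clock: 5.32
position: [437.2, -337.1, 200.4]
ee_rot: [0.774, -0.634, 0.0, -0.0]
contact_force: [1.1, -0.3, 0.8]
gripper_width: 85.8
grasp_force: 0.0
```

```bash
python3 - <<'E'
from h import *
s=arm.read_state(); im=arm.get_image('wrist'); save(im,'w2.png')
for n in ['yoghurt']:
    print([(d['centre'],d['p'],at_z(im,d['centre'],0,s).round(1)) for d in arm.spot_point('wrist',n)[:2]])
    print([(d['box'],d['p'],at_z(im,d['box'][:2],60,s).round(1)) for d in arm.look_for('wrist',n)[:2]])
go((437,-337,23),11.3,s)
E
```

```text
[([318.0, 170.2], 0.62, array([ 438.4, -336.9,    0. ]))]
[([321.2, 187.1, 75.0, 79.9], 0.69, array([ 434.9, -335.4,   60. ]))]
shift [-0.0002  0.0002  0.1774] rot [-0.01 -0.    0.07] | pos [ 437.2 -337.1  200.4] yaw_y -168.6 w 85.8 t 5.33
```

View pics/w2.png

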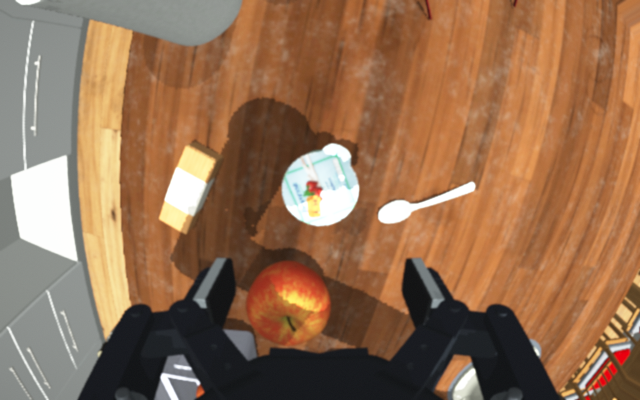

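The lid is at (320,189), centred between the fingers, with the tab at top right clear of them. Descending.

servo_tool([
  [1,0,0.001,0.04,0,0,0],
  [1,0,0.001,0.08,0,0,0],
  [1,0,0.001,0.115,0,0,0],
  [1,0,0.001,0.145,0,0,0],
  [1,0,0.001,0.165,0,0,0],
  [1,0,0.001,0.177,0,0,0],
  [1,0,0.001,0.177,0,0,0],
  [0.3,0,0.001,0.177,0,0,0],
  [0.3,0,0.001,0.177,0,0,0],
  [0.3,0,0.001,0.177,0,0,0],
  [0.3,0,0.001,0.177,0,0,0],
])

```text
clock: 6.85
position: [436.6, -338.3, 25.2]
ee_rot: [0.774, -0.634, 0.001, -0.0]
contact_force: [-2.1, 1.2, 5.6]
gripper_width: 66.2
grasp_force: 65.0
```

servo_tool([
  [0.3,0,0,-0.01,0,0,0],
  [0.3,0,0,-0.03,0,0,0],
  [0.3,0,0,-0.07,0,0,0],
  [0.3,0,0,-0.11,0,0,0],
  [0.3,0,0,-0.15,0,0,0],
  [0.3,0,0,-0.19,0,0,0],
  [0.3,0,0,-0.19,0,0,0],
])

```text
clock: 7.72
position: [437.4, -338.9, 217.9]
ee_rot: [0.773, -0.634, 0.004, -0.001]
contact_force: [0.1, 0.7, -1.8]
gripper_width: 66.7
grasp_force: 66.9
```

```bash
python3 - <<'E'
from h import *
s=arm.read_state(); im=arm.get_image('wrist'); sc=arm.get_image('scene'); b=sc['color'][:,:,::-1]; p=proj(sc,[s['position']])[0].astype(int); print(p,s['contact_force'])
x,y=max(p[0]-70,0),max(p[1]-60,0)
a=cv2.resize(b[y:y+110,x:x+140],(480,377),interpolation=cv2.INTER_CUBIC); w=im['color'][100:400,180:480,::-1]; w=cv2.resize(w,(320,377))
cv2.imwrite('pics/g1.png',np.hstack([a,w])); go((539,-21,215),11.3,s)
E
```

```text
[409 257] [ 0.09329371  0.74023922 -1.83089186]
shift [-0.2917 -0.1621  0.0024] rot [-0.42 -0.32  0.04] | pos [ 437.4 -338.9  217.9] yaw_y -168.7 w 66.7 t 7.72
```

View pics/g1.png

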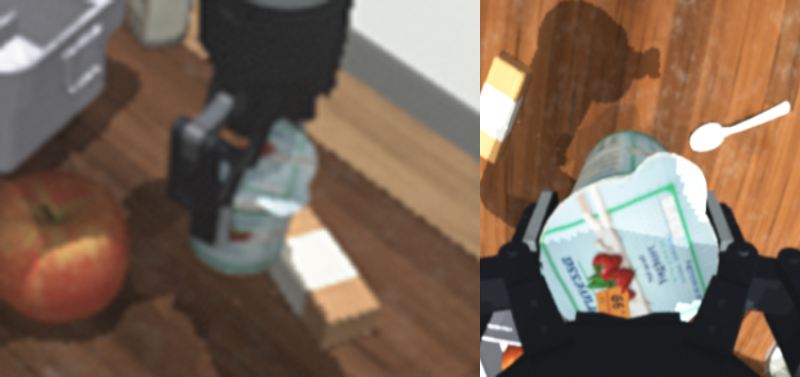

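The pot is held upright: the lid edge at about row 243 and the bottom edge at about row 205 match the prediction. Refining the box pose from w1 while I'm at it.

```bash
python3 - <<'E'
from h import *
s0=arm.read_state(); im=arm.get_image('wrist'); a=np.radians(-168.6); y=np.array([np.cos(a),np.sin(a),0]); z=np.array([0,0,-1.])
s=dict(position=np.array([480.5,20.0,330.4]),ee_rot=R.from_matrix(np.c_[np.cross(y,z),y,z]).as_quat())
w=cv2.imread('pics/w1.png'); 
f=lambda p,z: at_z(im,p,z,s)[:2]
print('wall',f((243,150),28),f((325,150),28))
# rim: wood vs. box, scan lines through saturation
hsv=cv2.cvtColor(w,cv2.COLOR_BGR2HSV); S=hsv[...,1]; m=cv2.morphologyEx(((S<75)).astype(np.uint8)[65:260,205:350],cv2.MORPH_OPEN,np.ones((3,3)))
k=max(cv2.findContours(m,cv2.RETR_EXTERNAL,cv2.CHAIN_APPROX_NONE)[0],key=cv2.contourArea)[:,0]+[205,65]
P=np.array([f(p,113) for p in k],np.float32); r=cv2.minAreaRect(P); print(r, k.min(0),k.max(0))
go((540,-21,215),11.3,s0)
E
```

```text
wall [592.37078827  35.02553919] [473.01559052  12.54226918]
((534.1233520507812, 27.10540008544922), (166.78387451171875, 222.89251708984375), 11.968986511230469) [205  70] [344 247]
shift [-0.29   -0.1646 -0.0012] rot [-0.05  0.02 -0.01] | pos [ 435.3 -337.6  213.6] yaw_y -168.7 w 66.5 t 7.83
```

servo_tool([
  [0.3,-0.03,-0.017,0,0,0,0],
  [0.3,-0.07,-0.04,0,0,0,0],
  [0.3,-0.12,-0.068,0,0,0,0],
  [0.3,-0.17,-0.097,0,0,0,0],
  [0.3,-0.22,-0.125,0,0,0,0],
  [0.3,-0.26,-0.148,0,0,0,0],
  [0.3,-0.282,-0.16,0,0,0,0],
  [0.3,-0.29,-0.165,0,0,0,0],
  [0.3,-0.29,-0.165,0,0,0,0],
  [0.3,-0.29,-0.165,0,0,0,0],
])

```text
clock: 9.12
position: [540.1, -22.1, 212.9]
ee_rot: [0.773, -0.634, -0.0, 0.0]
contact_force: [-0.0, 0.1, -1.0]
gripper_width: 66.5
grasp_force: 66.9
```

```bash
python3 -c "
from h import *
go((541,-20,29),11.3)"
```

```text
shift [-0.0019 -0.0015  0.1839] rot [ 0.07 -0.   -0.05] | pos [540.1 -22.1 212.9] yaw_y -168.7 w 66.5 t 9.12
```

servo_tool([
  [0.3,-0.002,-0.0015,0.03,0,0,0],
  [0.3,-0.002,-0.0015,0.065,0,0,0],
  [0.3,-0.002,-0.0015,0.1,0,0,0],
  [0.3,-0.002,-0.0015,0.13,0,0,0],
  [0.3,-0.002,-0.0015,0.155,0,0,0],
  [0.3,-0.002,-0.0015,0.17,0,0,0],
  [0.3,-0.002,-0.0015,0.177,0,0,0],
  [0.3,-0.002,-0.0015,0.18,0,0,0],
  [0.3,-0.002,-0.0015,0.182,0,0,0],
  [0.3,-0.002,-0.0015,0.182,0,0,0],
])

```text
clock: 10.38
position: [542.0, -18.9, 31.8]
ee_rot: [0.773, -0.634, 0.0, -0.0]
contact_force: [-0.1, -0.6, -2.2]
gripper_width: 66.8
grasp_force: 66.9
```

servo_tool([
  [0.3,0,0,0.0015,0,0,0],
  [0.3,0,0,0.003,0,0,0],
  [0.3,0,0,0.0035,0,0,0],
  [0.3,0,0,0.0035,0,0,0],
])

```text
clock: 10.88
position: [541.8, -18.9, 28.3]
ee_rot: [0.773, -0.634, 0.0, -0.0]
contact_force: [-0.9, -0.9, 4.2]
gripper_width: 66.2
grasp_force: 66.8
```

servo_tool([
  [0.93,0,0,0,0,0,0],
  [0.93,0,0,0,0,0,0],
  [0.93,0,0,0,0,0,0],
  [0.93,0,0,-0.01,0,0,0],
  [0.93,0,0,-0.04,0,0,0],
  [0.93,0,0,-0.09,0,0,0],
  [0.93,0,0,-0.15,0,0,0],
  [0.93,0,0,-0.21,0,0,0],
  [0.93,0,0,-0.26,0,0,0],
  [0.93,0,0,-0.26,0,0,0],
])

```text
clock: 12.12
position: [543.6, -18.8, 293.8]
ee_rot: [0.774, -0.634, 0.004, -0.004]
contact_force: [-0.7, -0.1, -0.7]
gripper_width: 79.4
grasp_force: 0.0
```

```bash
python3 - <<'E'
from fit import *
s=arm.read_state(); im=arm.get_image('wrist'); top=arm.get_image('top'); cv2.imwrite('pics/p1.png',np.hstack([im['color'][20:300,180:480,::-1],cv2.resize(top['color'][135:235,145:245,::-1],(280,280),interpolation=cv2.INTER_CUBIC)]))
f=lambda p,z:at_z(im,p,z,s)[:2].round(1)
for n,z in [('box_free',3),('box_seat',78),('lunch_box',0)]:
    print(n,[(np.round(d['centre']),round(d['p'],2),f(d['centre'],z)) for d in arm.spot_point('wrist',n)[:1]])
print('yog',[(d['box'],f(d['box'][:2],70)) for d in arm.look_for('wrist','yoghurt')[:2]])
print('tray top',rect(top,(145,172,100,90),10,'w'))
go((480,250,280),61)
E
```

```text
box_free []
box_seat [(array([323., 203.]), 0.59, array([532.9,  24.3]))]
lunch_box [(array([322., 184.]), 0.6, array([535.,  23.]))]
yog [([321.6, 167.2, 60.0, 61.5], array([542.9, -17.3]))]
tray top (array([456. , 324.4]), array([249.7, 234.8]), np.float32(89.4))
shift [-0.2758  0.007   0.0064] rot [  0.16   0.07 -49.68] | pos [541.1 -19.1 286.4] yaw_y -168.7 w 78.9 t 12.43
```

View pics/p1.png

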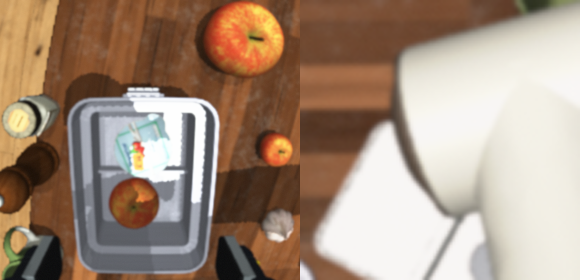

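Yoghurt stands upright in the empty half (crop (140,145)), apple at (133,203). Now to the tray.

```bash
python3 -c "
from h import *
go((449,323,180),61.2); print(arm.read_state()['joints'].round(2))"
```

```text
shift [-0.3535  0.0228  0.1065] rot [  0.16   0.07 -49.88] | pos [541.1 -19.1 286.4] yaw_y -168.7 w 78.9 t 12.43
[ 0.26  0.21 -0.1  -0.   -1.26 -0.07]
```

servo_tool([
  [0.6,-0.04,0.003,0.0,0,0,-6],
  [0.6,-0.09,0.006,0.0,0,0,-13],
  [0.28,-0.14,0.01,0.01,0,0,-20],
  [0.28,-0.19,0.012,0.02,0,0,-27],
  [0.28,-0.24,0.015,0.04,0,0,-34],
  [0.28,-0.29,0.018,0.07,0,0,-42],
  [0.28,-0.33,0.021,0.095,0,0,-49],
  [0.28,-0.3535,0.023,0.1065,0,0,-49.9],
  [0.28,-0.3535,0.023,0.1065,0,0,-49.9],
  [0.28,-0.3535,0.023,0.1065,0,0,-49.9],
])

```text
clock: 13.68
position: [450.2, 322.7, 181.8]
ee_rot: [0.968, -0.249, 0.0, -0.0]
contact_force: [1.2, -0.9, -0.7]
gripper_width: 23.7
grasp_force: 0.0
```

```bash
python3 - <<'E'
from fit import *
s=arm.read_state(); im=arm.get_image('wrist'); save(im,'w3.png')
f=lambda p,z:at_z(im,p,z,s)[:2].round(1)
for n,z in [('tray_grip',34),('tray',0),('tray_open',4)]:
    print(n,[(np.round(d['centre']),round(d['p'],2),f(d['centre'],z)) for d in arm.spot_point('wrist',n)[:2]])
go((449,323,15),61.2,s)
E
```

```text
tray_grip [(array([314., 189.]), 0.73, array([448.2, 330.3]))]
tray [(array([302., 179.]), 0.7, array([455.7, 341.7]))]
tray_open [(array([266., 177.]), 0.9, array([477.4, 373.7]))]
shift [-0.0013  0.0004  0.1668] rot [-0.02 -0.02 -0.06] | pos [450.2 322.7 181.8] yaw_y -118.9 w 23.7 t 13.68
```

View pics/w3.png

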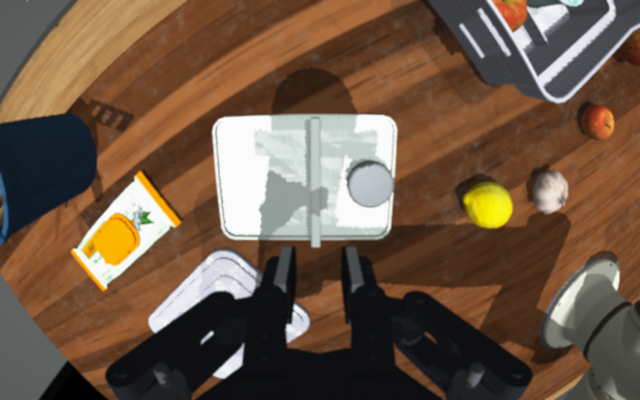

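```bash
python3 - <<'E'
from h import *
s=arm.read_state(); im=arm.get_image('wrist')
f=lambda p,z:at_z(im,p,z,s)[:2]
g=im['color'][:,:,:].astype(int).sum(2)
for r in (125,140,160,220,235): print(r,g[r,304:328]//3)
e=f((315,118),34),f((316,247),34); print(e, (e[0]+e[1])/2, np.linalg.norm(e[0]-e[1]))
m=(e[0]+e[1])/2; c=f((370,184),31); print('cap',c, 'cap-part',np.linalg.norm(c-m), 'dir',np.degrees(np.arctan2(*(c-m)[::-1])), np.degrees(np.arctan2(*(e[0]-e[1])[::-1])))
E
```

```text
125 [184 165 156 155 153 154 170 188 199 201 201 202 203 200 195 191 196 201
 203 202 202 203 203 203]
140 [211 191 165 155 151 149 164 185 197 201 201 202 202 201 196 188 191 209
 224 230 231 231 231 231]
160 [202 177 160 154 148 145 160 183 198 201 201 201 202 202 196 187 187 199
 208 212 213 215 214 211]
220 [227 216 190 165 154 151 152 168 188 197 199 199 200 200 198 193 199 216
 226 226 226 229 230 230]
235 [162 160 158 149 139 133 136 156 182 195 198 199 199 199 197 185 166 158
 160 157 158 156 155 155]
(array([508.46815867, 295.48149861]), array([391.19839013, 359.55947689])) [449.8332744  327.52048775] 133.63452366315641
cap [425.0797306  279.06100531] cap-part 54.415616960289775 dir -117.05835793689636 -28.65286085380279
```

```bash
python3 -c "
from h import *
go((449.6,326.3,14),61.3)"
```

```text
shift [-0.0024 -0.0028  0.168 ] rot [-0.07 -0.01 -0.16] | pos [450.2 322.6 182. ] yaw_y -118.9 w 23.7 t 13.93
```

servo_tool([
  [0.28,-0.0024,-0.0028,0.03,0,0,-0.2],
  [0.28,-0.0024,-0.0028,0.07,0,0,-0.2],
  [0.28,-0.0024,-0.0028,0.1,0,0,-0.2],
  [0.28,-0.0024,-0.0028,0.125,0,0,-0.2],
  [0.28,-0.0024,-0.0028,0.14,0,0,-0.2],
  [0.28,-0.0024,-0.0028,0.152,0,0,-0.2],
  [0.28,-0.0024,-0.0028,0.162,0,0,-0.2],
  [0.28,-0.0024,-0.0028,0.166,0,0,-0.2],
  [0.28,-0.0024,-0.0028,0.166,0,0,-0.2],
])

```text
clock: 15.05
position: [449.1, 326.9, 15.4]
ee_rot: [0.969, -0.247, 0.0, -0.0]
contact_force: [0.2, -0.2, 0.1]
gripper_width: 23.6
grasp_force: 0.0
```

No contact on the way down. Closing and lifting.

servo_tool([
  [0,0,0,0,0,0,0],
  [0,0,0,0,0,0,0],
  [0,0,0,0,0,0,0],
  [0,0,0,0,0,0,0],
  [0,0,0,-0.01,0,0,0],
  [0,0,0,-0.03,0,0,0],
  [0,0,0,-0.07,0,0,0],
  [0,0,0,-0.11,0,0,0],
  [0,0,0,-0.15,0,0,0],
  [0,0,0,-0.18,0,0,0],
  [0,0,0,-0.18,0,0,0],
  [0,0,0,-0.18,0,0,0],
])

```text
clock: 16.55
position: [448.1, 326.0, 194.0]
ee_rot: [0.969, -0.247, -0.001, 0.001]
contact_force: [-0.3, 0.4, -2.0]
gripper_width: 8.5
grasp_force: 60.4
```

```bash
python3 - <<'E'
from h import *
s=arm.read_state(); im=arm.get_image('wrist'); cv2.imwrite('pics/w4.png',im['color'][:,100:540,::-1])
print(s['contact_force'],s['wrist_torque'])
go((535.4,12.5,205),101.3,s); go((535.4,12.5,97),101.3,s)
E
```

```text
[-0.29070916  0.35217067 -1.97705399] [ 0.0084285  -0.0577804  -0.00193667]
shift [ 0.2268  0.2334 -0.0107] rot [  0.11   0.12 -39.92] | pos [448.1 326.  194. ] yaw_y -118.6 w 8.5 t 16.55
shift [0.2269 0.2331 0.0973] rot [  0.11   0.12 -39.92] | pos [448.1 326.  194. ] yaw_y -118.6 w 8.5 t 16.55
```

View pics/w4.png

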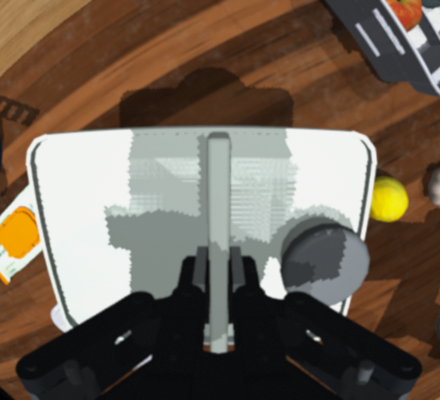

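```bash
python3 - <<'E'
from h import *
im=arm.get_image('wrist'); s=dict(position=np.zeros(3),ee_rot=[0,0,0,1])
f=lambda p,z: at_z(im,p,z,s)[:2].round(1)
# tool frame; tray z=15.4 at TCP
print('part end',f((319,132),-18.6),'near',f((319,352),-18.6))
print('rim far edge',f((200,130),5.4),f((420,130),5.4),'corners',f((128,175),5.4),f((477,175),5.4))
t=arm.read_state(); go((535.4,12.5,205),101.3,t)
E
```

```text
part end [69.5 -0.8] near [-51.1  -0.8]
rim far edge [ 69.6 -60.6] [69.  49.4] corners [  47.3 -109.1] [46.5 85.1]
shift [ 0.2266  0.2335 -0.0109] rot [  0.17   0.13 -39.9 ] | pos [448.2 325.9 193.5] yaw_y -118.6 w 8.2 t 16.65
```

servo_tool([
  [0,0.02,0.02,-0.01,0,0,-4],
  [0,0.05,0.05,-0.01,0,0,-9],
  [0,0.08,0.085,-0.01,0,0,-15],
  [0,0.115,0.12,-0.01,0,0,-21],
  [0,0.15,0.155,-0.01,0,0,-27],
  [0,0.18,0.19,-0.01,0,0,-33],
  [0,0.21,0.216,-0.01,0,0,-38],
  [0,0.2255,0.2333,-0.01,0,0,-39.9],
  [0,0.2255,0.2333,-0.01,0,0,-39.9],
  [0,0.2255,0.2333,-0.01,0,0,-39.9],
])

```text
clock: 17.9
position: [535.0, 14.3, 204.4]
ee_rot: [0.995, 0.098, -0.001, 0.0]
contact_force: [0.4, -0.4, -1.4]
gripper_width: 8.1
grasp_force: 60.3
```

```bash
python3 - <<'E'
from h import *
go((534.2,12.0,123),101.3)
E
```

```text
shift [-0.001   0.0021  0.0814] rot [-0.    0.11  0.  ] | pos [535.   14.3 204.4] yaw_y -78.7 w 8.1 t 17.9
```

servo_tool([
  [0,-0.001,0.002,0.02,0,0,0],
  [0,-0.001,0.002,0.045,0,0,0],
  [0,-0.001,0.002,0.065,0,0,0],
  [0,-0.001,0.002,0.069,0,0,0],
  [0,-0.001,0.002,0.069,0,0,0],
  [0,-0.001,0.002,0.069,0,0,0],
])

```text
clock: 18.65
position: [535.5, 12.3, 137.3]
ee_rot: [0.995, 0.099, 0.001, -0.0]
contact_force: [0.2, 0.7, -1.8]
gripper_width: 8.7
grasp_force: 60.3
```

```bash
python3 - <<'E'
from h import *
s=arm.read_state(); im=arm.get_image('wrist'); cv2.imwrite('pics/w5.png',cv2.resize(im['color'][60:400,80:560,::-1],None,fx=1.6,fy=1.6,interpolation=cv2.INTER_CUBIC))
go((534.2,12.0,97),101.3,s)
E
```

```text
shift [-0.0014  0.0001  0.0403] rot [-0.   -0.11  0.06] | pos [535.5  12.3 137.3] yaw_y -78.6 w 8.7 t 18.65
```

View pics/w5.png

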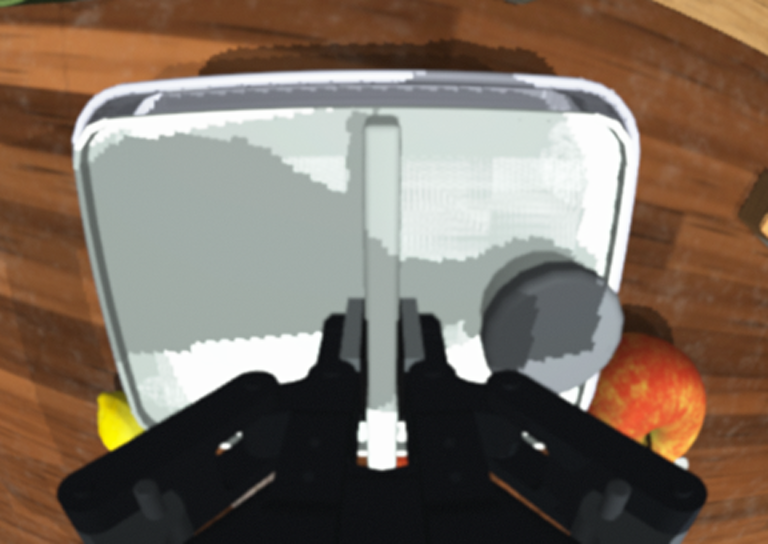

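```bash
python3 - <<'E'
from h import *
im=arm.get_image('wrist'); s=dict(position=np.zeros(3),ee_rot=[0,0,0,1])
f=lambda c,r,z: at_z(im,(80+c/1.6,60+r/1.6),z,s)[:2].round(1)
print('box rim',f(75,150,21),f(638,150,21),'far',f(250,77,21),f(450,72,21),f(350,74,21))
print('tray rim',f(80,160,5.4),f(631,160,5.4),'far',f(250,112,5.4),f(450,108,5.4))
print(arm.read_state()['position'])
E
```

```text
box rim [  57.7 -118.7] [56.3 93.8] far [ 79.6 -44.8] [80.4 21.8] [ 79.5 -11. ]
tray rim [  56.6 -105.8] [55.4 82.5] far [ 69.3 -41.1] [69.9 19.9]
[535.3104845   12.09574937 137.18214651]
```

servo_tool([
  [0,-0.0015,-0.0004,0.008,0,0,0],
  [0,-0.0015,-0.0004,0.016,0,0,0],
  [0,-0.0015,-0.0004,0.024,0,0,0],
  [0,-0.0015,-0.0004,0.031,0,0,0],
  [0,-0.0015,-0.0004,0.036,0,0,0],
  [0,-0.0015,-0.0004,0.039,0,0,0],
  [0,-0.0015,-0.0004,0.039,0,0,0],
])

```text
clock: 19.62
position: [533.2, 12.0, 97.1]
ee_rot: [0.995, 0.099, -0.0, 0.0]
contact_force: [-0.5, -0.3, -1.7]
gripper_width: 8.5
grasp_force: 60.3
```

servo_tool([
  [0,0,0,0.0015,0,0,0],
  [0,0,0,0.003,0,0,0],
  [0,0,0,0.004,0,0,0],
  [0,0,0,0.004,0,0,0],
])

```text
clock: 20.12
position: [533.3, 12.0, 94.0]
ee_rot: [0.995, 0.099, 0.0, 0.0]
contact_force: [-2.2, -0.1, 3.9]
gripper_width: 8.8
grasp_force: 61.1
```

servo_tool([
  [0.28,0,0,0,0,0,0],
  [0.28,0,0,0,0,0,0],
  [0.28,0,0,0,0,0,0],
  [0.28,0,0,-0.015,0,0,0],
  [0.28,0,0,-0.05,0,0,0],
  [0.28,0,0,-0.1,0,0,0],
  [0.28,0,0,-0.15,0,0,0],
  [0.28,0,0,-0.2,0,0,0],
  [0.28,0,0,-0.2,0,0,0],
])

```text
clock: 21.25
position: [535.4, 12.2, 299.5]
ee_rot: [0.995, 0.099, 0.006, -0.001]
contact_force: [-0.6, 0.6, 0.3]
gripper_width: 23.8
grasp_force: 0.0
```

```bash
python3 - <<'E'
from fit import *
s=arm.read_state(); im=arm.get_image('wrist'); save(im,'w6.png')
f=lambda p,z:at_z(im,p,z,s).round(1)
for n,z in [('tray_grip',112),('tray',78),('tray_open',82)]:
    print(n,[(np.round(d['centre']),round(d['p'],2),f(d['centre'],z)) for d in arm.spot_point('wrist',n)[:2]])
top=arm.get_image('top'); print('carton',rect(top,(405,145,60,36),30,'b'))
go((584,-294,200),-17.5,s); print(s['joints'].round(2))
E
```

```text
tray_grip [(array([318., 178.]), 0.9, array([532.9,  12.9, 112. ]))]
tray [(array([308., 170.]), 0.96, array([531.8,  25.4,  78. ]))]
tray_open [(array([505., 172.]), 0.69, array([ 587.1, -236.8,   82. ])), (array([275., 169.]), 0.65, array([526.6,  64.2,  82. ]))]
carton (array([ 582.8, -294.5]), array([101.2,  43.6]), np.float32(72.5))
shift [-0.0138  0.3097  0.0994] rot [  0.37  -0.62 -61.16] | pos [535.4  12.2 299.5] yaw_y -78.7 w 23.8 t 21.25
[ 0.33  0.18 -0.1   0.   -1.27  1.44]
```

View pics/w6.png

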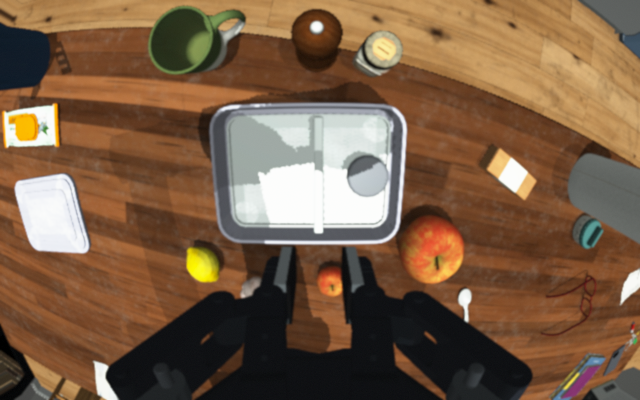

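The tray sits level and centred in the box: partition at (318,175), cap at (367,176), even margins on all sides. That was my 11th view, one over the limit, so I go by numbers only from here. Now the carton.

```bash
python3 - <<'E'
from h import *
s=arm.read_state(); d=R.from_quat(s['ee_rot']).inv().apply(np.array([584,-294,190])-s['position'])/1000; print(d.round(4), s['position'])
E
```

```text
[-0.0093  0.31    0.1022] [532.5684079   11.83156128 292.20548993]
```

servo_tool([
  [0.6,0,0.02,0.0,0,0,10],
  [0.6,0,0.05,0.0,0,0,20],
  [0.8,-0.001,0.08,0.0,0,0,30],
  [0.8,-0.002,0.11,0.01,0,0,40],
  [0.8,-0.004,0.14,0.02,0,0,50],
  [0.8,-0.005,0.17,0.03,0,0,60],
  [0.8,-0.006,0.2,0.045,0,0,70],
  [0.8,-0.007,0.23,0.06,0,0,80],
  [0.8,-0.008,0.26,0.075,0,0,90],
  [0.8,-0.009,0.29,0.09,0,0,100],
  [0.8,-0.009,0.31,0.102,0,0,110],
  [0.8,-0.009,0.31,0.102,0,0,119],
])

```text
clock: 23.0
position: [584.0, -294.9, 187.7]
ee_rot: [-0.587, 0.81, 0.002, -0.002]
contact_force: [0.7, 0.6, 0.3]
gripper_width: 68.7
grasp_force: 0.0
```

servo_tool([
  [0.8,0,0,0,0,0,0],
  [0.8,0,0,0,0,0,0],
])

```text
clock: 23.25
position: [585.1, -293.5, 190.8]
ee_rot: [-0.591, 0.807, 0.0, -0.0]
contact_force: [0.5, -0.2, 0.3]
gripper_width: 68.6
grasp_force: 0.0
```

```bash
python3 - <<'E'
from h import *
s=arm.read_state(); im=arm.get_image('wrist')
f=lambda p,z:at_z(im,p,z,s)[:2]
print('spot',[(np.round(d['centre']),round(d['p'],2),f(d['centre'],0).round(1)) for d in arm.spot_point('wrist','carton')[:2]])
b=arm.look_for('wrist','carton')[0]['box']; print(b,f(b[:2],25))
x0,y0,x1,y1=int(b[0]-b[2]/2-10),int(b[1]-b[3]/2-10),int(b[0]+b[2]/2+10),int(b[1]+b[3]/2+10)
c=im['color'][y0:y1,x0:x1]; hsv=cv2.cvtColor(c,cv2.COLOR_RGB2HSV)
for th in (150,170,190):
    m=(hsv[...,2]>th).astype(np.uint8); k=max(cv2.findContours(m,cv2.RETR_EXTERNAL,cv2.CHAIN_APPROX_NONE)[0],key=cv2.contourArea)[:,0]+[x0,y0]
    P=np.array([f(p,30) for p in k],np.float32); print(th,cv2.minAreaRect(P))
print(s['position'],s['joints'].round(2)); go((584,-294,12),-17.5,s)
E
```

```text
spot [(array([320., 175.]), 0.83, array([ 584.3, -289.3]))]
[321.3, 176.0, 39.4, 97.6] [ 581.85797255 -294.5529775 ]
150 ((581.7225341796875, -293.84063720703125), (125.33826446533203, 58.53401184082031), 74.0475082397461)
170 ((577.1549072265625, -292.60546875), (124.11306762695312, 51.80454635620117), 71.5182876586914)
190 ((575.9990844726562, -296.41766357421875), (115.59858703613281, 51.568519592285156), 71.51859283447266)
[ 585.14570595 -293.52553779  190.83970309] [-0.22  0.46  0.03  0.   -1.14 -0.09]
shift [0.0008 0.0008 0.1788] rot [ 0.06 -0.01 -0.03] | pos [ 585.1 -293.5  190.8] yaw_y 162.5 w 68.6 t 23.25
```

```bash
python3 -c "
from h import *
go((583.3,-293.3,10),-17.6)"
```

```text
shift [0.0004 0.002  0.1815] rot [-0.01 -0.    0.01] | pos [ 585.3 -293.5  191.5] yaw_y 162.4 w 68.0 t 23.4
```

servo_tool([
  [0.75,0,0.002,0.04,0,0,0],
  [0.75,0,0.002,0.085,0,0,0],
  [0.75,0,0.002,0.125,0,0,0],
  [0.75,0,0.002,0.155,0,0,0],
  [0.75,0,0.002,0.172,0,0,0],
  [0.75,0,0.002,0.18,0,0,0],
  [0.75,0,0.002,0.18,0,0,0],
  [0.3,0,0.002,0.18,0,0,0],
  [0.3,0,0.002,0.18,0,0,0],
  [0.3,0,0.002,0.18,0,0,0],
  [0.3,0,0.002,0.18,0,0,0],
])

```text
clock: 24.78
position: [584.4, -293.4, 13.0]
ee_rot: [-0.59, 0.807, -0.001, 0.001]
contact_force: [-0.5, 1.3, 6.2]
gripper_width: 38.4
grasp_force: 64.4
```

servo_tool([
  [0.3,0,0,-0.01,0,0,0],
  [0.3,0,0,-0.03,0,0,0],
  [0.3,0,0,-0.07,0,0,0],
  [0.3,0,0,-0.12,0,0,0],
  [0.3,0,0,-0.17,0,0,0],
  [0.3,0,0,-0.2,0,0,0],
  [0.3,0,0,-0.2,0,0,0],
  [0.3,0,0,-0.2,0,0,0],
])

```text
clock: 25.78
position: [582.4, -292.6, 209.7]
ee_rot: [-0.59, 0.808, 0.001, -0.001]
contact_force: [0.3, 0.7, -2.6]
gripper_width: 38.2
grasp_force: 63.7
```

```bash
python3 - <<'E'
from h import *
s=arm.read_state(); im=arm.get_image('wrist'); t=dict(position=np.zeros(3),ee_rot=[0,0,0,1])
b=arm.look_for('wrist','carton')[0]; print(b,'centre in tool',at_z(im,b['box'][:2],-17,t),'far edge',at_z(im,(b['box'][0],b['box'][1]-b['box'][3]/2),-17,t))
print([(d['centre'],at_z(im,d['centre'],13,t)) for d in arm.spot_point('wrist','carton')[:1]],s['contact_force'],s['wrist_torque'])
go((523.1,66.1,215),101.3,s)
E
```

```text
{'box': [319.3, 255.7, 92.2, 184.4], 'p': 0.79} centre in tool [ 11.45371292   0.12080671 -17.        ] far edge [ 55.0444126    0.10994369 -17.        ]
[([319.8, 251.7], array([-2.78370604,  0.49013377, 13.        ]))] [ 0.33383197  0.68593151 -2.55095337] [-0.0176876   0.02827096  0.02179664]
shift [-0.3237  0.1656 -0.0045] rot [ 1.800e-01 -5.000e-02  6.099e+01] | pos [ 582.4 -292.6  209.7] yaw_y 162.3 w 38.2 t 25.77
```

servo_tool([
  [0.3,-0.03,0.016,-0.004,0,0,6],
  [0.3,-0.07,0.036,-0.004,0,0,13],
  [0.3,-0.115,0.059,-0.004,0,0,21],
  [0.3,-0.16,0.082,-0.004,0,0,30],
  [0.3,-0.205,0.105,-0.004,0,0,39],
  [0.3,-0.25,0.128,-0.004,0,0,48],
  [0.3,-0.29,0.148,-0.004,0,0,55],
  [0.3,-0.315,0.161,-0.004,0,0,60],
  [0.3,-0.324,0.1656,-0.004,0,0,61],
  [0.3,-0.324,0.1656,-0.004,0,0,61],
  [0.3,-0.324,0.1656,-0.004,0,0,61],
])

```text
clock: 27.3
position: [524.0, 65.0, 215.0]
ee_rot: [-0.098, 0.995, -0.0, -0.0]
contact_force: [-1.2, 0.3, -1.8]
gripper_width: 38.5
grasp_force: 63.7
```

```bash
python3 - <<'E'
from h import *
s=arm.read_state(); im=arm.get_image('wrist')
print([(d['centre'],round(d['p'],2),at_z(im,d['centre'],112,s)) for d in arm.spot_point('wrist','tray_grip')[:2]])
go((523.1,66.1,98),101.3,s)
E
```

```text
[([253.3, 197.7], 0.91, array([534.78757736,  11.22723059, 112.        ]))]
shift [0.0006 0.0013 0.117 ] rot [-0.02 -0.05 -0.01] | pos [524.  65. 215.] yaw_y 101.3 w 38.5 t 27.3
```

servo_tool([
  [0.3,0,0.001,0.03,0,0,0],
  [0.3,0,0.001,0.065,0,0,0],
  [0.3,0,0.001,0.09,0,0,0],
  [0.3,0,0.001,0.105,0,0,0],
  [0.3,0,0.001,0.113,0,0,0],
  [0.3,0,0.001,0.115,0,0,0],
  [0.3,0,0.001,0.115,0,0,0],
])

```text
clock: 28.28
position: [524.4, 67.0, 101.0]
ee_rot: [-0.099, 0.995, 0.0, 0.001]
contact_force: [0.3, -1.0, -1.0]
gripper_width: 38.6
grasp_force: 63.7
```

servo_tool([
  [0.3,0,0,0.0015,0,0,0],
  [0.3,0,0,0.003,0,0,0],
  [0.3,0,0,0.004,0,0,0],
  [0.3,0,0,0.004,0,0,0],
])

```text
clock: 28.78
position: [523.8, 66.8, 96.3]
ee_rot: [-0.099, 0.995, -0.0, -0.0]
contact_force: [-0.2, 0.2, -0.6]
gripper_width: 38.6
grasp_force: 63.7
```

servo_tool([
  [0.3,0,0,0.001,0,0,0],
  [0.3,0,0,0.002,0,0,0],
  [0.3,0,0,0.002,0,0,0],
])

```text
clock: 29.15
position: [523.9, 66.8, 95.0]
ee_rot: [-0.099, 0.995, -0.0, 0.0]
contact_force: [-1.6, 0.0, 4.9]
gripper_width: 38.8
grasp_force: 64.2
```

Contact. Releasing gently and retreating.

servo_tool([
  [0.6,0,0,0,0,0,0],
  [0.6,0,0,0,0,0,0],
  [0.6,0,0,0,0,0,0],
  [0.6,0,0,-0.015,0,0,0],
  [0.6,0,0,-0.05,0,0,0],
  [0.6,0,0,-0.1,0,0,0],
  [0.6,0,0,-0.15,0,0,0],
  [0.6,0,0,-0.2,0,0,0],
  [0.6,0,0,-0.2,0,0,0],
  [0.6,0,0,-0.2,0,0,0],
])

```text
clock: 30.4
position: [523.3, 66.8, 294.7]
ee_rot: [-0.099, 0.995, 0.0, 0.0]
contact_force: [0.3, -0.2, 0.2]
gripper_width: 51.0
grasp_force: 0.0
```

```bash
python3 - <<'E'
from h import *
s=arm.read_state(); im=arm.get_image('wrist')
f=lambda p,z:at_z(im,p,z,s)[:2].round(1)
for n,z in [('tray_grip',112),('tray',78),('tray_open',82),('carton',82),('lunch_box',0),('mug',0),('pepper_mill',0)]:
    print(n,[(np.round(d['centre']),round(d['p'],2),f(d['centre'],z)) for d in arm.spot_point('wrist',n)[:1]])
b=arm.look_for('wrist','carton')[0]['box']; print(b,f(b[:2],108))
x0,y0,x1,y1=int(b[0]-b[2]/2-6),int(b[1]-b[3]/2-6),int(b[0]+b[2]/2+6),int(b[1]+b[3]/2+6)
hsv=cv2.cvtColor(im['color'][y0:y1,x0:x1],cv2.COLOR_RGB2HSV)
ys,xs=np.nonzero((hsv[...,1]>70)&(hsv[...,2]>90)); P=np.array([f((x+x0,y+y0),112) for x,y in zip(xs,ys)],np.float32); print(cv2.minAreaRect(P))
print(s['gripper_width'],s['grasp_force'],s['position'])
E
```

```text
tray_grip [(array([270., 172.]), 0.69, array([530.9,  15. ]))]
tray [(array([280., 165.]), 0.56, array([529.1,  22.4]))]
tray_open []
carton [(array([318., 170.]), 0.65, array([526.4,  67.9]))]
lunch_box []
mug [(array([375., 262.]), 0.66, array([678.7, 193.3]))]
pepper_mill [(array([285., 251.]), 0.62, array([685.9,  45.8]))]
[319.1, 172.2, 35.8, 92.3] [522.   68.1]
((523.309814453125, 67.56295776367188), (100.77513122558594, 38.17242431640625), 11.784283638000488)
51.037140095896255 0.0 [523.34208727  66.7656965  294.67544133]
```

The carton lies flat at (523,68), measuring 101 x 38 mm when the pixels are taken at top height 112 mm. Its yaw is aligned with the tray, and the tray, mug and mill haven't moved. Handing in.

```bash
python3 -c "
from bench import arm
print(arm.job_done())"
```

```text
the job is handed in; nothing more can be done
None
```

The lunch box is packed and handed in after about 31 s: yoghurt upright beside the apple, tray level on the ledge, carton flat in the open compartment, mug and mill untouched; I viewed 11 pictures, one over the limit of 10, so the carton placing was checked by measurement only.

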